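# Free a tested power module from its left-hand clamp and stack it

### The job

The tested module is clamped in the fixture by a T-handled nut with a left-hand thread: turn the nut clockwise (seen from above), feeling that it gives rather than tightens and never forcing it tighter, until its washer stands clear above the lips of the module's flange. Then draw the module out from under the washer, lay it squarely on top of the finished module on the mat, and press it down to feel that it lies flat. Leave the brush, the scanner and the screw tray alone, and do not push the finished module about.

Things in the scene. Friction and masses are not known exactly. Their poses are not given: they have to be found in the camera images.
- nut (a joint): T-handled nut, left-hand coarse thread. Rad: 0 = tight, growing clockwise seen from above (loosening), end stop 4.5; starts at 0.02 to 0.2. Nut and washer rise 2.2 mm per rad; the washer clears the lips from 2.5: leave it at 2.8 to 3.4. Friction about 0.12 N m; below 0 a springy stop, felt as rising torque, overtightened at -0.15. It stays on the stud and where it is left.
- nut_grip (a point): centre of the nut's dark steel cross-bar, on the stud's axis: 46 long (this frame's x, turning with the nut), 12 thick (y), 24 high; when tight 107 mm above the table. Below it a stem, 17 diameter, 36 long. Fingers opened to 60 or more can turn round the bar without touching it.
- washer_center (a point): centre of the bright round washer, 22 diameter, 8 high, under the nut's stem on the stud. It rises with the nut but does not turn. When tight its underside is 0.5 mm above the module's flange, behind the flange's lips.
- fixture: fixed test fixture: black box 250 x 160, 45 high, brown top; origin at the centre of its underside. Stud at x +75, y 0. The module lies on its top along x, centre at x -10, between four steel pins (8 diameter, 10 high, at x -55 and +35, y +-28). Grey block 60 x 22, 4 high, at x -20, y +66. Draw the module out along -x: after 50 mm it is clear of nut and stud and may be lifted.
- module_center (a point): centre, half-way up, of the clamped module's aluminium case: 110 (x) x 44 (y) x 36 high, 0.24 to 0.38 kg. At its +x end a flange, 6 thick, level with the underside, runs on 48 mm, with an open-ended slot 13 wide round the stud, which is 85 mm from this point. Lips 6 mm high beside the slot's mouth keep the module under the washer until the nut is loosened.
- base_center (a point): centre, half-way up, of the finished module, same shape and size, loose on a black rubber mat 3 mm thick. The tested module goes on top, case on case, long axes parallel, either way round. Press at the middle of the upper case with 5 to 12 N for a quarter of a second or more.
- brush: bench brush, 160 long, a bystander
- scanner: hand scanner, about 135 x 65 x 26, a bystander
- screw_tray: small grey open tray, 100 x 80 x 30, a bystander
Not all that is in view belongs to the job. What is shaped like the part that bears module_center but blue or purple is not meant.

How it is judged:
On the way, in this order (a step that is already met when the one before it is completed fails the run):
1. the nut is loosened clockwise to at least 2.6 rad while the module still lies in the fixture (value of joint nut above 2.6 rad and distance of module_center from where it was at the start of the episode below 0.02 m), for 0.1 s.
2. the module, square on the finished one (centres within 12 mm, long axes within 0.2 rad), is pressed down so that the finished one carries over 6 N (weight included) (horizontal distance between module_center and base_center below 0.012 m and angle between the x axis of module_center and the x axis of base_center, either way round below 0.2 rad and angle between module_center's own z axis and vertical below 0.06 rad and contact force between module and base above 6 N), for 0.15 s.
At the end, for the whole second after the job is handed in: The module lies still and flat (within 0.04 rad) on the finished module, which lies flat on the mat: centres within 12 mm, long axes within 0.2 rad, 36 mm above it within 3 mm; the nut is still loosened to at least 2.6 rad (horizontal distance between module_center and base_center below 0.012 m and angle between the x axis of module_center and the x axis of base_center, either way round below 0.2 rad and angle between each of module_center, base_center's own z axis and vertical below 0.04 rad and z of module_center in the frame of base_center between 0.033 and 0.039 m and height (world z) of base_center below 0.026 m and linear speed of module below 0.02 m/s and value of joint nut above 2.6 rad); the robot touches nothing.
It fails at once if the nut is forced tighter (below -0.15 rad) (value of joint nut below -0.15 rad).
It fails at once if the finished module is pushed more than 30 mm (distance of base_center from where it was at the start of the episode above 0.03 m).
It fails at once if a bystander is moved more than 30 mm (distance of any of brush, scanner, screw_tray from where it was at the start of the episode above 0.03 m).
It also fails if it takes over 72 s, if anything falls off the work surface, if the arm or the gripper's body presses on something with over 40 N, if the wrist force passes 120 N, or if a joint passes its speed limit or range.

### The arm

A 6-joint arm with a two-finger parallel gripper is mounted at the origin on the work surface. World frame = base frame: x ahead of the robot, y to its left, z up, the work surface at z = 0. Lengths are in m, angles in rad, forces in N, time in s.
With the tool pointing down it reaches from about 0.35 to 0.975 m from the base axis. Payload 4.9 kg.
Tool frame: the origin (TCP) lies midway between the tips of the shut fingers; the grasp point (between the pads) lies 19 mm behind it; x points along the fingers, z is the direction in which the jaws open and shut, and the axes are right-handed (so a half turn about x gives the same grasp; the last joint's range is limited). The gripper opens to 85 mm and grips with 20 to 120 N. Pads are 22 mm wide; open, the fingers measure 114 mm over their backs; the gripper's body (76 mm by 85 mm) begins 54 mm behind the grasp point. The pads swing forward as they close: fully open they stand 13 mm farther back than shut.
Start: joints at [1.229, 0.053, 1.613, -0, 1.476, -0.119], TCP at [0.138, 0.61, 0.231] pointing down, gripper open.
Joint ranges: [-3.01, 3.01], [-1.01, 2.22], [0.06, 2.58], [-1.02, 4.17], [0.09, 2.62], [-3.14, 3.14]. Speed limits (rad/s): [2.57, 2.57, 3.14, 3.14, 3.14, 3.14].

### API

Orientations are given as a unit quaternion [w, x, y, z].
In Python, from plant import state, cams, workorder, nets gives the robot as it stands.
- The arm moves only by the tool play_rows, never from a script. Its argument "motion" is a list of rows, each a list of 3 entries, a list of its own where there are three numbers: the closure, from -1 (fully open) to 1 (shut), then the shift along the world's x, y, z in m, then the turn about the world's z in rad. A call has 1 to 5 rows; each row is the pose to reach, as a shift and turn from the pose commanded when the call began; what a row does not reach only later rows make up. A row lasts 1/10 s, in which the tool goes at most 50 mm and 8.59 degrees, less where a joint would pass 70% of its speed; a pose out of reach is approached as far as the arm can. A call with a gripper value outside its range is refused whole. The fingers move at their own pace and stop on an object; the grip force is fixed at half the most. Time passes only in rows, so rows that repeat a pose let the fingers close. It gives the time, the measured TCP pose, the force and the opening at its end, in the units of the state.
- state(): the state, without advancing time (a new reading comes with each control period).
- cams.grab_frame(name): name is "side" or "top"; returns (picture, depth): 480x640x3 uint8, red, green, blue; 480x640 float32, m along the optical axis (not along the pixel's ray), 0 where there is no reading.
- cams.camera_info(name): a dict with "K" (3x3 intrinsics, pixels), "rvec" (rotation vector, rad) and "tvec" (3), from world to camera coordinates, as OpenCV has them. Camera axes: x right, y down, z forward; pixel columns grow to the right and rows downward; lengths in m; the calibration is good to about 2 mm. A picture is of the moment at which its call begins. camera_info takes no time and is no camera call.
- workorder.job_done(): hands the job in, once; it reports no verdict.
Trained networks look in the newest picture that a camera, given by its name, has taken for a name from the list of things; names that differ only in an ending like _2 or _b are one class to them, and where a whole thing is asked for, a point or a joint stands for the part that bears it (a point fixed in the world has none). Each returns a list of dicts, best first, with "score" (0 to 1); they miss things now and then, are a little off and sometimes report something else, mostly with a low value. They report only what shows in the picture. A call takes as long as a camera call. They do not tell look-alikes from the thing itself.
- nets.recognise(camera, target): "at" ([x, y, z] in m, in world coordinates, good to about 4 mm: the middle of the surface that is visible of it).
- nets.landmark_of(camera, target): "at" ([x, y, z] in m, in world coordinates, good to about 4 mm: a listed point, or the origin of a listed thing).
The state is a dict: "time": time; "joint_pos": joint angles; "joint_vel": joint speeds; "joint_efforts": joint torques, N m; "tool_pos": TCP position; "tool_rot": TCP orientation; "contact_force": force on the tool from outside, world axes, zero at the start; "ft_torque": the same for the moment, N m; "gripper_width": opening from 0.0 (shut) to 1.0 (fully open).
Only numpy, scipy, OpenCV 4.12 (cv2) and the standard library are available. Lean on these libraries where they do the work, as an engineer would, in place of code of your own. Each camera call takes 0.05 s, during which the arm holds its last target.

## Working session

There is one attempt and no reset: what is moved stays moved. The work goes in short steps, Python scripts to look and compute and a tool call to move; the robot and the scene stay as the last step left them, time stands still between calls to the robot, and variables do not carry over. Pictures are saved under pics/ and viewed, and the job is handed in when it is done.

Besides the shell and the picture viewer there is one more tool, called as a command line: name --argument value ..., lists and objects as JSON in quotes. play_rows: Moves the arm, as the interface text tells. Its arguments: {"type":"object","properties":{"motion":{"type":"array","items":{"type":"array"}}},"required":["motion"]}

```bash
mkdir -p pics; ls
python3 - <<'E'
from plant import state,cams,workorder,nets
import cv2,numpy as np
for n in("top","side"):
    p,d=cams.grab_frame(n); cv2.imwrite(f"pics/{n}0.png",p[:,:,::-1]); np.save(f"pics/{n}0.npy",d)
    i=cams.camera_info(n);print(n,i)
    for t in("nut_grip","washer_center","module_center","base_center","fixture","brush","scanner","screw_tray"):
        print(t,[(np.round(r["at"],4).tolist(),round(r["score"],2)) for r in nets.landmark_of(n,t)][:4])
print(state())
E
```

```text
pics
top {'K': array([[532.27590451,   0.        , 327.43738911],
       [  0.        , 532.27590451, 244.74220219],
       [  0.        ,   0.        ,   1.        ]]), 'rvec': array([ 2.13488341, -2.17741682,  0.14455144]), 'tvec': array([0.01836759, 0.50176819, 1.44353202])}
nut_grip [([0.5778, -0.1908, 0.1084], 0.61), ([0.5427, -0.0009, 0.0003], 0.57)]
washer_center [([0.5755, -0.1919, 0.0547], 0.7)]
module_center [([0.492, -0.2028, 0.065], 0.78), ([0.768, -0.1579, 0.0193], 0.65)]
base_center [([0.5774, -0.192, 0.0603], 0.57), ([0.5558, 0.2007, 0.0182], 0.56), ([0.5798, -0.1952, 0.1053], 0.54)]
fixture [([0.5076, -0.2041, -0.0015], 0.67)]
brush [([0.5432, -0.0017, -0.001], 0.85)]
scanner [([0.5291, 0.4448, -0.0029], 0.82)]
screw_tray [([0.5313, -0.4565, 0.0025], 0.98)]
side {'K': array([[568.06493572,   0.        , 316.22874104],
       [  0.        , 568.06493572, 236.56189107],
       [  0.        ,   0.        ,   1.        ]]), 'rvec': array([ 0.32376147, -2.808518  ,  1.15222138]), 'tvec': array([0.51557825, 0.12697306, 1.53375002])}
nut_grip []
washer_center [([0.4959, -0.2
[... 505 characters left out ...]
ime': 0.9, 'joint_pos': array([ 1.22897220e+00,  5.26957572e-02,  1.61290652e+00, -2.43315328e-05,
        1.47599758e+00, -1.18978241e-01]), 'joint_vel': array([-1.48680823e-03, -8.60655733e-04, -3.61507211e-05,  1.91425715e-03,
        6.98877977e-05, -2.90716326e-06]), 'joint_efforts': array([-1.48412957e-03, -3.93683374e+01, -3.70465636e+01, -1.44218720e-04,
        2.90831849e-04, -1.67657879e-05]), 'tool_pos': array([0.13811443, 0.60952629, 0.23130231]), 'tool_rot': array([ 0.55249755, -0.44131243,  0.55249285,  0.44129519]), 'contact_force': array([-0.75779377,  0.01861959, -0.41742284]), 'ft_torque': array([-0.01839425,  0.02911113, -0.01480493]), 'gripper_width': 1.0027369478425927}
```

View pics/top0.png

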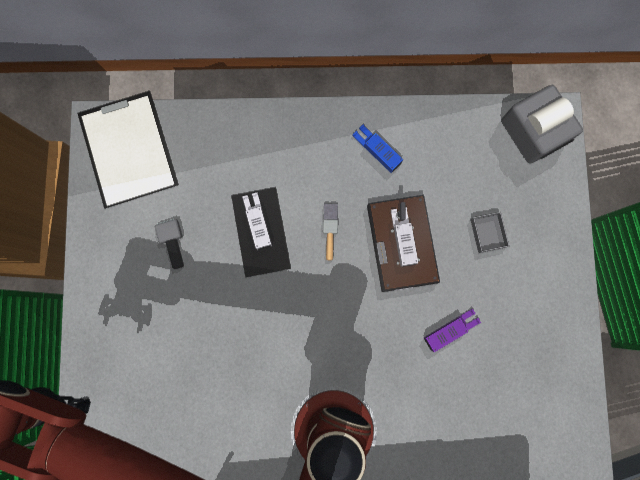

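View pics/side0.png

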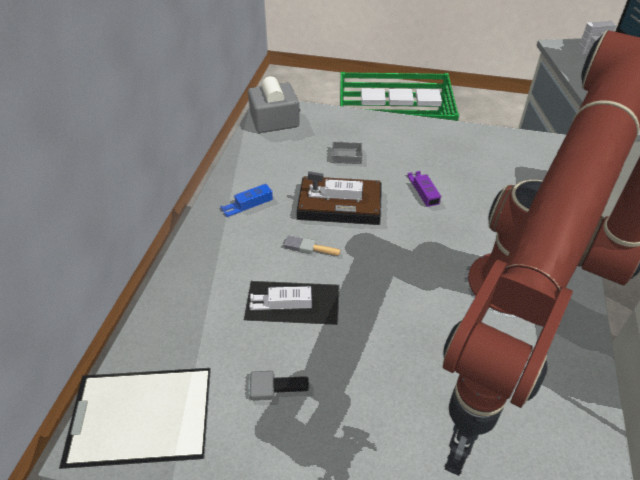

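```bash
cat > h.py <<'E'
import numpy as np,cv2
from plant import state,cams,workorder,nets
def cloud(n,d):
    i=cams.camera_info(n);K=i["K"];R=cv2.Rodrigues(np.array(i["rvec"]))[0];t=np.array(i["tvec"]).ravel()
    v,u=np.indices(d.shape)
    P=np.stack([(u-K[0,2])/K[0,0]*d,(v-K[1,2])/K[1,1]*d,d],-1)
    W=(P-t)@R; W[d==0]=np.nan
    return W
def rect(W,x0,x1,y0,y1,z0,z1):
    m=(W[...,0]>x0)&(W[...,0]<x1)&(W[...,1]>y0)&(W[...,1]<y1)&(W[...,2]>z0)&(W[...,2]<z1)
    p=W[m]; r=cv2.minAreaRect((p[:,:2]*1000).astype(np.float32))
    (c,s,a)=r
    if s[0]<s[1]: a+=90; s=s[::-1]
    a=(a+90)%180-90
    print(len(p),"c",np.round(c,1),"size",np.round(s,1),"yaw",round(a,1),"mean",np.round(p.mean(0)*1000,1))
    return p
E
python3 - <<'E'
from h import *
W=cloud("top",np.load("pics/top0.npy"))
S=cloud("side",np.load("pics/side0.npy"))
for n,C in(("top",W),("side",S)):
    print(n)
    rect(C,.35,.65,-.32,-.08,.035,.052)
    rect(C,.4,.552,-.26,-.14,.074,.09)
    rect(C,.53,.63,-.24,-.14,.095,.13)
    rect(C,.47,.68,.13,.28,.032,.046)
    rect(C,.45,.70,.13,.28,.004,.046)
im=cv2.imread("pics/top0.png")
cv2.imwrite("pics/z1.png",cv2.resize(im[175:295,360:450],None,fx=6,fy=5,interpolation=cv2.INTER_CUBIC))
E
```

```text
top
3918 c [ 504.3 -201.4] size [250.5 159.9] yaw 7.8 mean [ 499.9 -200.3   44.8]
675 c [ 494.5 -203.2] size [111.9  45. ] yaw 7.8 mean [ 494.4 -202.7   81.3]
107 c [ 578.9 -191.1] size [45.5 13.9] yaw -0.1 mean [ 578.2 -190.6  116.5]
614 c [553.8 200.2] size [112.2  44.5] yaw 14.8 mean [553.7 200.   39.6]
2363 c [575.  204.8] size [249.4 149.6] yaw 0.1 mean [563.5 202.   15.7]
side
2014 c [ 503.6 -202.3] size [250.5 167.1] yaw 8.5 mean [ 494.7 -182.2   46.1]
443 c [ 493.6 -205.4] size [110.5  56.6] yaw 10.8 mean [ 491.9 -202.3   82.7]
139 c [ 577.4 -193.3] size [45.3 19.8] yaw 1.6 mean [ 576.8 -191.9  112.5]
646 c [553. 199.] size [109.7  51.6] yaw 13.7 mean [553.  199.7  40.4]
2670 c [575. 205.] size [249.9 149.9] yaw 0.0 mean [562.9 207.8  16.3]
```

View pics/z1.png

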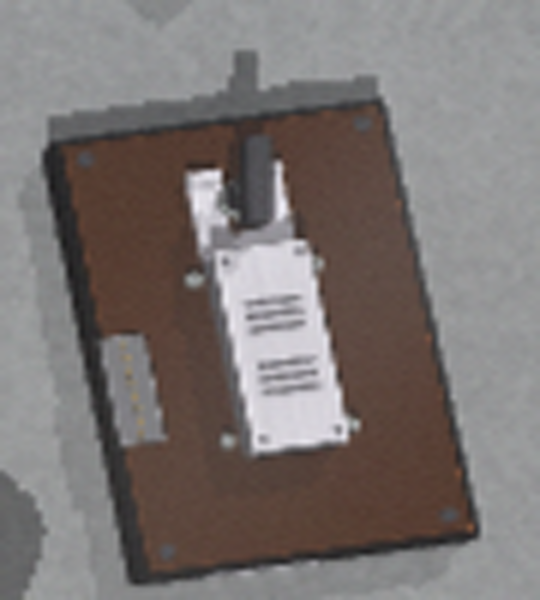

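play_rows --motion '[[-1,[0.04,-0.03,0],0.1],[-1,[0.08,-0.06,0],0.223],[-1,[0.12,-0.09,0],0.223],[-1,[0.16,-0.12,0],0.223],[-1,[0.2,-0.15,0],0.223]]'

```text
time: 1.4
tool_pos: [0.3394, 0.4582, 0.2316]
tool_rot: [0.5, -0.5, 0.5, 0.5]
contact_force: [1.8, 0.5, -0.4]
gripper_width: 1.001
```

play_rows --motion '[[-1,[0.02,-0.045,0],0],[-1,[0.04,-0.09,0],0],[-1,[0.06,-0.135,0],0],[-1,[0.08,-0.18,0],0],[-1,[0.1,-0.225,0],0]]'

```text
time: 1.9
tool_pos: [0.4386, 0.2327, 0.2316]
tool_rot: [-0.5, 0.5, -0.5, -0.5]
contact_force: [1.3, -0.1, -0.2]
gripper_width: 1.002
```

play_rows --motion '[[-1,[0.02,-0.045,0],0],[-1,[0.04,-0.09,0],0],[-1,[0.06,-0.135,0],0],[-1,[0.08,-0.18,0],0],[-1,[0.1,-0.225,0],0]]'

```text
time: 2.4
tool_pos: [0.5386, 0.0075, 0.2316]
tool_rot: [0.5, -0.5, 0.5, 0.5]
contact_force: [1.0, 0.3, 0.1]
gripper_width: 1.003
```

play_rows --motion '[[-1,[0.01,-0.048,0],0],[-1,[0.02,-0.096,0],0],[-1,[0.03,-0.144,0],0],[-1,[0.04,-0.19,0],0],[-1,[0.04,-0.1985,-0.03],0]]'

```text
time: 2.9
tool_pos: [0.5812, -0.195, 0.2063]
tool_rot: [-0.502, 0.503, -0.5, -0.495]
contact_force: [0.1, 0.4, 0.2]
gripper_width: 1.0
```

Run:
```python
from h import *
p,d=cams.grab_frame("side"); cv2.imwrite("pics/s1.png",cv2.resize(p[100:280,230:430,::-1],None,fx=3,fy=3))
s=state();print(s["tool_pos"],s["joint_pos"],s["contact_force"],s["ft_torque"])
```

```text
[ 0.57694149 -0.19238242  0.19705261] [-4.43696457e-01  3.84809093e-02  1.68531593e+00 -1.02848897e-03
  1.42112857e+00 -2.01017495e+00] [-1.79403377  0.89065606 -4.06875904] [-0.00313644  0.13087059  0.01449077]
```

View pics/s1.png

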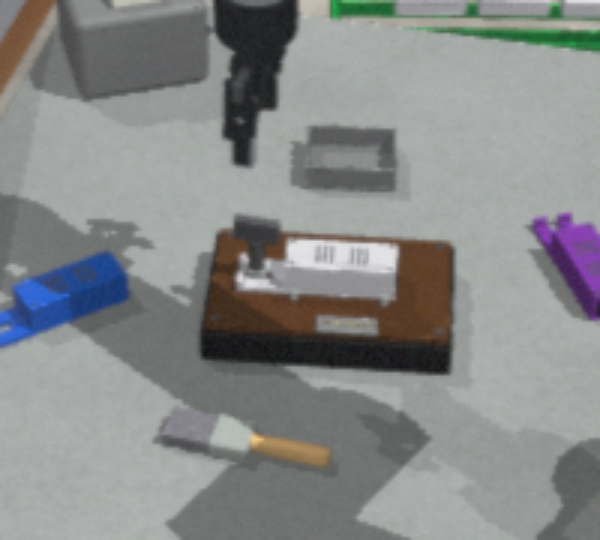

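play_rows --motion '[[-1,[0,0,-0.03],0],[-1,[0,0,-0.06],0],[-1,[0,0,-0.09],0],[-1,[0,0,-0.112],0],[-1,[0,0,-0.112],0]]'

```text
time: 3.45
tool_pos: [0.5751, -0.1868, 0.085]
tool_rot: [0.499, -0.497, 0.501, 0.503]
contact_force: [-0.9, 0.2, -0.1]
gripper_width: 0.996
```

play_rows --motion '[[0.4,[0,0,0],0],[1,[0,0,0],0],[1,[0,0,0],0],[1,[0,0,0],0],[1,[0,0,0],0]]'

```text
time: 3.95
tool_pos: [0.5791, -0.1928, 0.0915]
tool_rot: [-0.498, 0.503, -0.501, -0.497]
contact_force: [-2.8, -10.8, 2.5]
gripper_width: 0.152
```

Run:
```python
from h import *
s=state();print(s["tool_pos"],s["joint_pos"],s["contact_force"],s["ft_torque"],s["gripper_width"]*85)
```

```text
[ 0.57908891 -0.19275989  0.09151644] [-0.43979107  0.13842594  1.76447499 -0.00785084  1.23211198 -2.00915513] [ -2.83020564 -10.77698005   2.54312229] [-1.56746961  0.34970789 -0.01670964] 12.882289882214526
```

play_rows --motion '[[1,[0,0,0],0],[1,[0,0,0],0]]'

```text
time: 4.15
tool_pos: [0.579, -0.1928, 0.0916]
tool_rot: [-0.499, 0.503, -0.501, -0.497]
contact_force: [-1.8, -10.3, 2.1]
gripper_width: 0.141
```

play_rows --motion '[[1,[0,0,0],-0.06],[1,[0,0,0],-0.12],[1,[0,0,0.0],-0.2],[1,[0,0,0.0005],-0.2]]'

```text
time: 4.55
tool_pos: [0.579, -0.1926, 0.092]
tool_rot: [0.547, -0.45, 0.549, 0.445]
contact_force: [-0.6, -9.6, 0.4]
gripper_width: 0.143
```

Run:
```python
from h import *
s=state();print(s["tool_pos"],s["tool_rot"],s["joint_pos"],s["contact_force"],s["ft_torque"],s["gripper_width"]*85)
```

```text
[ 0.57898481 -0.19260003  0.09200011] [ 0.54679526 -0.44988563  0.5486198   0.44456066] [-0.44047011  0.13794708  1.76410982 -0.00590601  1.23385784 -1.80801961] [-0.57369182 -9.64797302  0.36391439] [-1.55476079e+00  7.22472340e-02  8.45115122e-04] 12.157459396598044
```

play_rows --motion '[[1,[0,-0.0015,0.0003],-0.14],[1,[0,-0.0015,0.0006],-0.28],[1,[0,-0.0015,0.0009],-0.42],[1,[0,-0.0015,0.0012],-0.56],[1,[0,-0.0015,0.0015],-0.7]]'

```text
time: 5.05
tool_pos: [0.5794, -0.1924, 0.0935]
tool_rot: [0.669, -0.233, 0.668, 0.229]
contact_force: [0.0, -3.1, 2.4]
gripper_width: 0.146
```

Run:
```python
from h import *
s=state();print(s["tool_pos"],s["tool_rot"],s["joint_pos"],s["contact_force"],s["ft_torque"],s["gripper_width"]*85)
```

```text
[ 0.57937983 -0.19236597  0.09345208] [ 0.66902569 -0.2326968   0.66763094  0.22918499] [-0.4414116   0.13716047  1.7623124  -0.00229897  1.23723822 -1.10607426] [ 0.03872513 -3.14974127  2.36060515] [-0.56284675 -0.10767892  0.18702009] 12.389235094755513
```

play_rows --motion '[[1,[0,0,0.0003],-0.14],[1,[0,0,0.0006],-0.28],[1,[0,0,0.0009],-0.42],[1,[0,0,0.0012],-0.56],[1,[0,0,0.0015],-0.7]]'

```text
time: 5.55
tool_pos: [0.58, -0.1922, 0.095]
tool_rot: [0.709, 0.011, 0.705, -0.014]
contact_force: [2.3, -3.6, 1.2]
gripper_width: 0.143
```

play_rows --motion '[[1,[0,0,0.0003],-0.14],[1,[0,0,0.0006],-0.28],[1,[0,0,0.0009],-0.42],[1,[0,0,0.0012],-0.56],[1,[0,0,0.0015],-0.7]]'

```text
time: 6.05
tool_pos: [0.5806, -0.1925, 0.0967]
tool_rot: [0.663, 0.253, 0.657, -0.255]
contact_force: [5.0, -4.5, 0.4]
gripper_width: 0.143
```

play_rows --motion '[[1,[0,0,0.0003],-0.14],[1,[0,0,0.0006],-0.28],[1,[0,0,0.0009],-0.42],[1,[0,0,0.0013],-0.56],[1,[0,0,0.0015],-0.7]]'

```text
time: 6.55
tool_pos: [0.5809, -0.1932, 0.0983]
tool_rot: [0.536, 0.465, 0.529, -0.465]
contact_force: [5.6, -5.7, -0.9]
gripper_width: 0.142
```

play_rows --motion '[[1,[0,0,0],0],[1,[0,0,0],0]]'

```text
time: 6.75
tool_pos: [0.5809, -0.1932, 0.0983]
tool_rot: [0.538, 0.464, 0.531, -0.463]
contact_force: [4.8, -5.3, -0.5]
gripper_width: 0.14
```

Run:
```python
from h import *
s=state();print(s["tool_pos"],s["tool_rot"],s["joint_pos"],s["contact_force"],s["ft_torque"],s["gripper_width"]*85)
from scipy.spatial.transform import Rotation as R
q=s["tool_rot"];z=R.from_quat([q[1],q[2],q[3],q[0]]).as_matrix()[:,2];print(np.degrees(np.arctan2(z[1],z[0])),z)
```

```text
[ 0.58086552 -0.19317897  0.09825123] [ 0.53757323  0.46358156  0.53058023 -0.46324053] [-0.4415626   0.1324111   1.7588116  -0.00232877  1.24071758  0.98852689] [ 4.82994582 -5.30602774 -0.45166472] [-1.10147459 -0.97091286 -0.01742578] 11.884492449095776
-81.89685789675639 [ 0.14095192 -0.9899906   0.00715353]
```

play_rows --motion '[[0,[0,0,0],0],[-1,[0,0,0],0],[-1,[0,0,0],0],[-1,[0,0,0],0],[-1,[0,0,0.02],0]]'

```text
time: 7.25
tool_pos: [0.5757, -0.1892, 0.1123]
tool_rot: [0.532, 0.463, 0.537, -0.464]
contact_force: [-0.6, 0.3, -0.5]
gripper_width: 0.973
```

play_rows --motion '[[-1,[0,0,0.04],0],[-1,[0,0,0.08],0],[-1,[-0.04,-0.0,0.12],0],[-1,[-0.08,-0.01,0.12],0],[-1,[-0.12,-0.02,0.12],0]]'

```text
time: 7.75
tool_pos: [0.4576, -0.2107, 0.2383]
tool_rot: [0.536, 0.463, 0.533, -0.463]
contact_force: [-0.3, -1.4, -0.1]
gripper_width: 0.999
```

Run:
```python
from h import *
p,d=cams.grab_frame("side"); cv2.imwrite("pics/s2.png",cv2.resize(p[100:280,230:430,::-1],None,fx=3,fy=3))
S=cloud("side",d)
rect(S,.56,.63,-.24,-.14,.1,.14)
rect(S,.4,.552,-.26,-.14,.074,.09)
p,d=cams.grab_frame("top"); cv2.imwrite("pics/t2.png",cv2.resize(p[165:305,340:480,::-1],None,fx=4,fy=4))
S=cloud("top",d)
rect(S,.56,.63,-.24,-.14,.1,.14)
s=state();print(s["tool_pos"],s["joint_pos"],s["contact_force"],s["ft_torque"])
```

```text
123 c [ 579.7 -190.7] size [39.6 16.6] yaw 5.5 mean [ 580.1 -190.9  118.8]
440 c [ 493.2 -205.6] size [110.2  52.2] yaw 8.4 mean [ 492.6 -202.2   82.8]
94 c [ 581.4 -189.7] size [41.4 15.3] yaw 6.0 mean [ 580.7 -189.7  123. ]
[ 0.45487927 -0.21072311  0.23563687] [-5.81887221e-01 -2.51811608e-01  1.88877386e+00 -8.65562471e-04
  1.50521903e+00  8.49821014e-01] [-0.17829883  0.76285946 -1.16170068] [0.00876315 0.02240185 0.0087419 ]
```

View pics/s2.png

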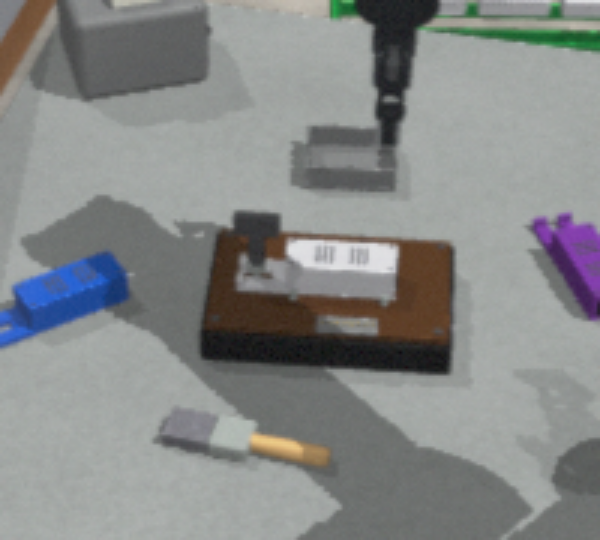

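View pics/t2.png

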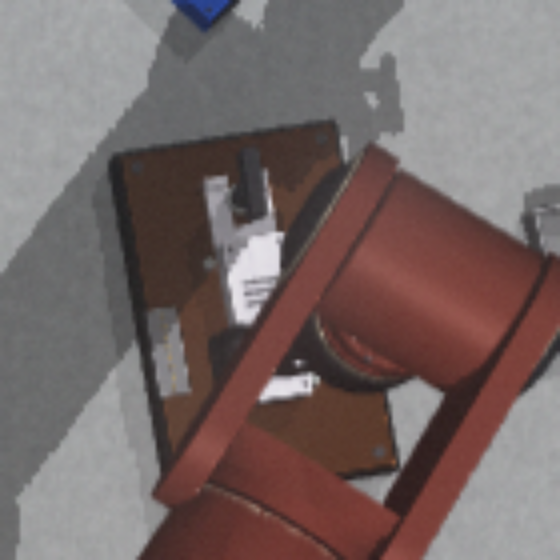

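play_rows --motion '[[-1,[0.02,0.004,0],0],[-1,[0.039,0.0085,-0.03],0],[-1,[0.039,0.0085,-0.06],0],[-1,[0.039,0.0085,-0.09],0],[-1,[0.039,0.0085,-0.11],0]]'

```text
time: 8.35
tool_pos: [0.4965, -0.2009, 0.1229]
tool_rot: [0.533, 0.463, 0.536, -0.463]
contact_force: [-0.6, 0.1, 0.2]
gripper_width: 1.0
```

play_rows --motion '[[-1,[0,0,-0.02],-0.004],[-1,[0,0,-0.04],-0.004],[-1,[0,0,-0.06],-0.004],[-1,[0,0,-0.069],-0.004],[-1,[0,0,-0.069],-0.004]]'

```text
time: 8.85
tool_pos: [0.4962, -0.2011, 0.055]
tool_rot: [0.532, 0.464, 0.535, -0.465]
contact_force: [-0.4, 0.7, -0.2]
gripper_width: 0.995
```

play_rows --motion '[[-1,[0,0,0],0],[-1,[0,0,0],0]]'

```text
time: 9.05
tool_pos: [0.4981, -0.2025, 0.0582]
tool_rot: [0.534, 0.465, 0.532, -0.464]
contact_force: [0.4, -0.1, 0.4]
gripper_width: 0.998
```

play_rows --motion '[[0,[0,0,0],0],[0.3,[0,0,0],0],[1,[0,0,0],0],[1,[0,0,0],0],[1,[0,0,0],0]]'

```text
time: 9.55
tool_pos: [0.4979, -0.2029, 0.0578]
tool_rot: [0.534, 0.464, 0.532, -0.464]
contact_force: [0.6, -3.2, 4.1]
gripper_width: 0.501
```

Run:
```python
from h import *
s=state();print(s["tool_pos"],s["tool_rot"],s["contact_force"],s["ft_torque"],s["gripper_width"]*85)
```

```text
[ 0.49792223 -0.20288012  0.05782527] [ 0.53425336  0.46431978  0.53222246 -0.46445639] [ 0.59848286 -3.19012152  4.07630312] [-0.59565796 -0.0268707   0.01623506] 42.576463677386265
```

play_rows --motion '[[1,[-0.008,-0.0011,0],0],[1,[-0.016,-0.0022,0],0],[1,[-0.024,-0.0033,0],0],[1,[-0.032,-0.0044,0],0],[1,[-0.04,-0.0055,0],0]]'

```text
time: 10.05
tool_pos: [0.458, -0.2084, 0.0578]
tool_rot: [0.535, 0.465, 0.532, -0.464]
contact_force: [5.0, -2.3, 2.0]
gripper_width: 0.501
```

play_rows --motion '[[1,[-0.01,-0.0014,0],0],[1,[-0.02,-0.0027,0],0],[1,[-0.022,-0.003,0],0],[1,[-0.022,-0.003,0],0]]'

```text
time: 10.45
tool_pos: [0.4355, -0.2114, 0.0578]
tool_rot: [0.534, 0.464, 0.532, -0.465]
contact_force: [0.8, -4.5, 5.0]
gripper_width: 0.503
```

Run:
```python
from h import *
p,d=cams.grab_frame("side"); cv2.imwrite("pics/s3.png",cv2.resize(p[100:280,230:430,::-1],None,fx=3,fy=3))
s=state();print(s["tool_pos"],s["contact_force"],s["gripper_width"]*85)
```

```text
[ 0.43548856 -0.21143993  0.05782068] [ 0.28386768 -3.31153352  6.82648672] 42.81451956415064
```

View pics/s3.png

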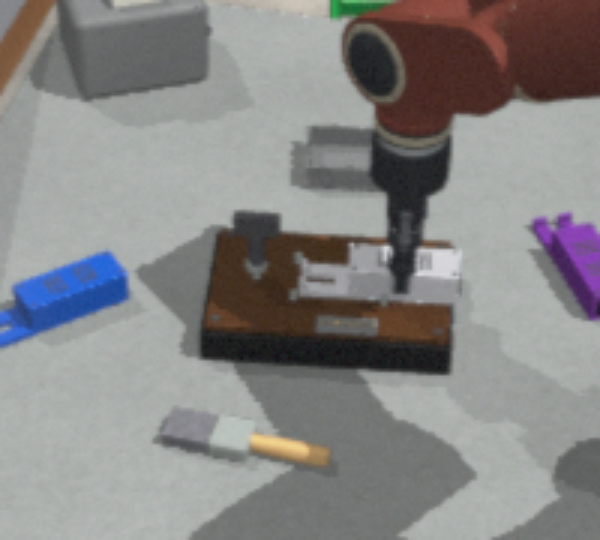

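play_rows --motion '[[1,[0,0,0.015],0],[1,[0,0,0.04],0],[1,[0,0,0.07],0],[1,[0,0,0.1],0],[1,[0,0,0.12],0]]'

```text
time: 11.0
tool_pos: [0.4342, -0.2092, 0.1767]
tool_rot: [0.532, 0.464, 0.535, -0.464]
contact_force: [-0.1, 0.1, -2.3]
gripper_width: 0.505
```

play_rows --motion '[[1,[0.005,0.02,0],0.02],[1,[0.015,0.05,0],0.04],[1,[0.026,0.09,0],0.06],[1,[0.038,0.13,0],0.08],[1,[0.05,0.17,0],0.1]]'

```text
time: 11.5
tool_pos: [0.4831, -0.0379, 0.1742]
tool_rot: [0.554, 0.436, 0.558, -0.438]
contact_force: [1.6, -0.7, -1.9]
gripper_width: 0.5
```

play_rows --motion '[[1,[0.012,0.04,0],0.022],[1,[0.024,0.08,0],0.022],[1,[0.036,0.12,0],0.022],[1,[0.048,0.16,0],0.022],[1,[0.06,0.2,0],0.022]]'

```text
time: 12.0
tool_pos: [0.5428, 0.1615, 0.1739]
tool_rot: [0.559, 0.429, 0.563, -0.432]
contact_force: [0.8, -0.5, -2.5]
gripper_width: 0.502
```

play_rows --motion '[[1,[0.009,0.03,0],0],[1,[0.0115,0.0425,0],0],[1,[0.0115,0.0425,0],0],[1,[0.0115,0.0425,0],0],[1,[0.0115,0.0425,0],0]]'

```text
time: 12.5
tool_pos: [0.5559, 0.2008, 0.176]
tool_rot: [0.56, 0.431, 0.561, -0.432]
contact_force: [0.3, -1.0, -2.1]
gripper_width: 0.501
```

Run:
```python
from h import *
from scipy.spatial.transform import Rotation as R
p,d=cams.grab_frame("side"); cv2.imwrite("pics/s4.png",cv2.resize(p[180:360,190:390,::-1],None,fx=3,fy=3)); np.save("pics/s4.npy",d)
C=cloud("side",d)
rect(C,.45,.7,.1,.3,.025,.046)
p,d=cams.grab_frame("top"); cv2.imwrite("pics/t4.png",cv2.resize(p[165:305,180:320,::-1],None,fx=4,fy=4));np.save("pics/t4.npy",d)
s=state();print(s["tool_pos"],s["contact_force"],s["ft_torque"],s["gripper_width"]*85)
q=s["tool_rot"];m=R.from_quat([q[1],q[2],q[3],q[0]]).as_matrix();print(np.degrees(np.arctan2(m[1,2],m[0,2])),m[:,0])
```

```text
716 c [553.2 198.1] size [109.8  51.5] yaw 13.8 mean [552.2 201.3  39.1]
[0.55629519 0.20084976 0.17660649] [-0.10413762 -0.07945223 -2.26662548] [0.00402314 0.03486878 0.04537039] 42.50930881721414
-75.20329026096549 [-6.91330045e-04 -2.64643598e-04 -9.99999726e-01]
```

View pics/s4.png

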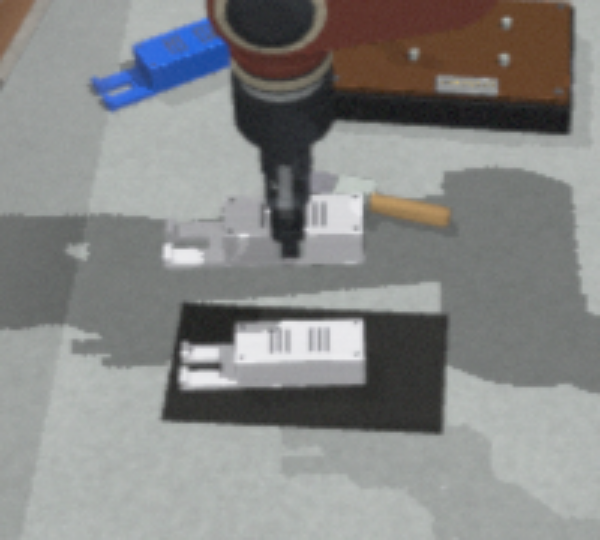

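View pics/t4.png

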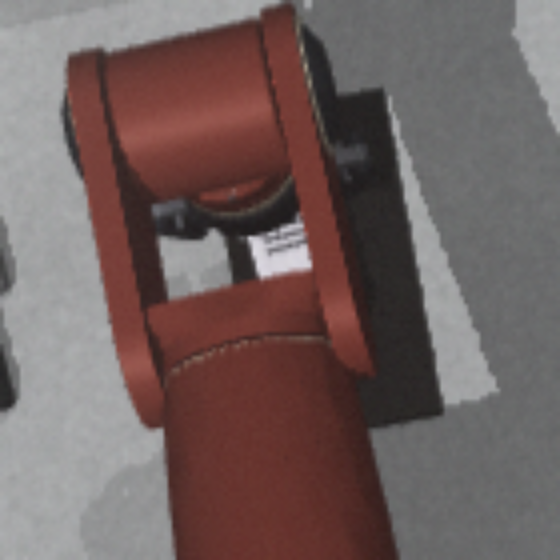

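Run:
```python
from h import *
C=cloud("side",np.load("pics/s4.npy"))
m=(C[...,0]>.45)&(C[...,0]<.62)&(C[...,1]>.16)&(C[...,1]<.26)&(C[...,2]>.15)&(C[...,2]<.205)
v,u=np.nonzero(m);print(u.min(),u.max(),v.min(),v.max())
p=C[m]
for z in np.arange(.15,.21,.005):
    q=p[(p[:,2]>=z)&(p[:,2]<z+.005)]
    if len(q):print(round(z,3),len(q),np.round(np.percentile(q,[2,98],axis=0)*1000))
rect(C,.45,.612,.14,.27,.196,.206)
# top plane slope away from fingers
t=C[(C[...,0]>.49)&(C[...,0]<.62)&(C[...,1]>.165)&(C[...,1]<.24)&(C[...,2]>.196)&(C[...,2]<.206)]
A=np.c_[t[:,:2]-t[:,:2].mean(0),np.ones(len(t))];print(len(t),np.linalg.lstsq(A,t[:,2],rcond=None)[0])
```

```text
256 311 244 268
0.16 9 [[505. 205. 161.]
 [613. 233. 165.]]
0.165 66 [[499. 205. 165.]
 [619. 238. 170.]]
0.17 125 [[496. 198. 170.]
 [619. 237. 175.]]
0.175 54 [[496. 204. 175.]
 [598. 235. 180.]]
0.18 54 [[495. 202. 180.]
 [598. 235. 185.]]
0.185 65 [[498. 206. 185.]
 [596. 234. 190.]]
0.19 83 [[495. 182. 190.]
 [598. 234. 195.]]
0.195 189 [[498. 171. 195.]
 [605. 232. 200.]]
0.2 328 [[501. 170. 200.]
 [604. 232. 205.]]
515 c [551.1 205.8] size [108.9  61.6] yaw 15.5 mean [550.6 202.3 200.9]
512 [ 0.0037511  -0.02116318  0.20094992]
```

play_rows --motion '[[1,[0.0005,0,-0.03],0],[1,[0.0005,0,-0.06],0],[1,[0.0005,0,-0.085],0],[1,[0.0005,0,-0.1],0],[1,[0.0005,0,-0.11],0]]'

```text
time: 13.1
tool_pos: [0.5565, 0.2013, 0.0656]
tool_rot: [0.56, 0.431, 0.561, -0.432]
contact_force: [0.5, -0.1, -2.4]
gripper_width: 0.503
```

play_rows --motion '[[1,[0,0,-0.005],0],[1,[0,0,-0.009],0],[1,[0,0,-0.012],0],[1,[0,0,-0.014],0],[1,[0,0,-0.0145],0]]'

```text
time: 13.6
tool_pos: [0.5574, 0.2021, 0.0527]
tool_rot: [0.561, 0.431, 0.56, -0.431]
contact_force: [-0.6, 0.2, -2.9]
gripper_width: 0.5
```

Run:
```python
from h import *
s=state();print(s["tool_pos"],s["contact_force"],s["ft_torque"],s["gripper_width"]*85)
```

```text
[0.55735168 0.20213691 0.05267729] [-0.55379689  0.17141808 -2.8646169 ] [ 0.00980543 -0.01330562  0.03801111] 42.49718943228576
```

play_rows --motion '[[1,[0,-0.0005,-0.001],0],[1,[0,-0.0005,-0.0015],0],[1,[0,-0.0005,-0.002],0],[1,[0,-0.0005,-0.002],0]]'

```text
time: 14.0
tool_pos: [0.5575, 0.2017, 0.0519]
tool_rot: [0.561, 0.431, 0.56, -0.431]
contact_force: [-3.2, -0.4, 5.7]
gripper_width: 0.502
```

play_rows --motion '[[0,[0,0,0.001],0],[-0.5,[0,0,0.001],0],[-1,[0,0,0.001],0],[-1,[0,0,0.02],0],[-1,[0,0,0.05],0]]'

```text
time: 14.5
tool_pos: [0.5552, 0.201, 0.0981]
tool_rot: [0.559, 0.43, 0.562, -0.432]
contact_force: [-0.1, 0.4, 0.3]
gripper_width: 0.997
```

play_rows --motion '[[1,[0,0,0.03],0],[1,[0,0,0.06],0],[1,[0,0,0.06],0],[1,[0,0,0.06],0],[1,[0,0,0.06],0]]'

```text
time: 15.0
tool_pos: [0.5563, 0.2013, 0.1586]
tool_rot: [0.56, 0.43, 0.561, -0.432]
contact_force: [-0.4, 0.1, -0.4]
gripper_width: 0.145
```

Run:
```python
from h import *
p,d=cams.grab_frame("side"); cv2.imwrite("pics/s5.png",cv2.resize(p[180:360,190:390,::-1],None,fx=3,fy=3))
C=cloud("side",d)
t=rect(C,.45,.65,.13,.28,.068,.088)
A=np.c_[t[:,:2]-t[:,:2].mean(0),np.ones(len(t))];print(np.linalg.lstsq(A,t[:,2],rcond=None)[0])
rect(C,.45,.70,.13,.28,.02,.035)
s=state();print(s["tool_pos"],s["contact_force"],s["ft_torque"],s["gripper_width"]*85)
```

```text
690 c [552.9 200. ] size [111.7  51.1] yaw 16.4 mean [552.4 202.7  76.2]
[ 0.01065588 -0.02960498  0.07620488]
148 c [547.6 217.3] size [107.7   9.8] yaw 14.3 mean [547.9 217.1  27.1]
[0.55603106 0.20126682 0.15822509] [-0.76816164  0.05496977  0.19509673] [-0.01172557  0.00041818 -0.01223585] 4.6958423665499005
```

View pics/s5.png

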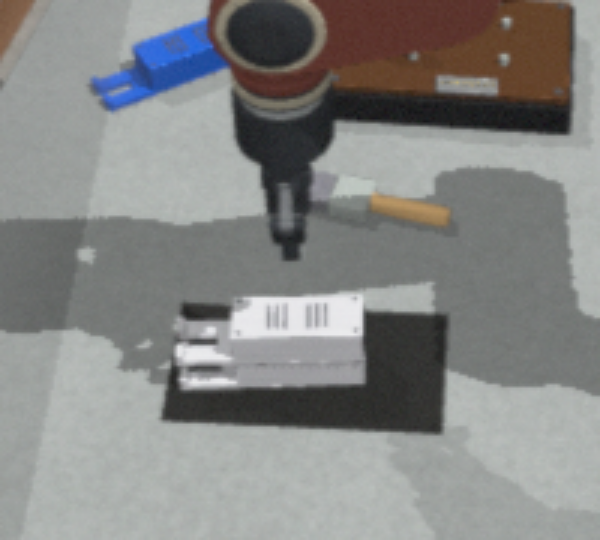

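play_rows --motion '[[1,[-0.0035,-0.001,-0.03],0],[1,[-0.0035,-0.001,-0.055],0],[1,[-0.0035,-0.001,-0.07],0],[1,[-0.0035,-0.001,-0.08],0],[1,[-0.0035,-0.001,-0.08],0]]'

```text
time: 15.55
tool_pos: [0.5524, 0.2002, 0.0782]
tool_rot: [0.56, 0.43, 0.561, -0.432]
contact_force: [-0.1, 0.3, 0.2]
gripper_width: 0.001
```

play_rows --motion '[[1,[0,0,-0.001],0],[1,[0,0,-0.002],0],[1,[0,0,-0.003],0],[1,[0,0,-0.0035],0],[1,[0,0,-0.0035],0]]'

```text
time: 16.05
tool_pos: [0.5538, 0.2006, 0.0772]
tool_rot: [0.561, 0.431, 0.56, -0.431]
contact_force: [0.6, -0.0, -0.1]
gripper_width: 0.0
```

play_rows --motion '[[1,[0,0,-0.001],0],[1,[0,0,-0.002],0],[1,[0,0,-0.003],0],[1,[0,0,-0.003],0]]'

```text
time: 16.45
tool_pos: [0.5537, 0.2006, 0.0751]
tool_rot: [0.561, 0.431, 0.561, -0.431]
contact_force: [-3.5, -1.2, 7.2]
gripper_width: 0.002
```

play_rows --motion '[[1,[0,0,-0.0002],0],[1,[0,0,-0.0002],0],[1,[0,0,-0.0002],0],[1,[0,0,-0.0002],0],[1,[0,0,-0.0002],0]]'

```text
time: 16.95
tool_pos: [0.5537, 0.2006, 0.0751]
tool_rot: [0.561, 0.431, 0.561, -0.431]
contact_force: [-4.3, -0.7, 6.4]
gripper_width: 0.001
```

play_rows --motion '[[1,[0,0,0.01],0],[1,[0,0,0.04],0],[1,[0,0,0.08],0],[1,[0,0,0.12],0],[1,[-0.02,0,0.16],0]]'

```text
time: 17.45
tool_pos: [0.5344, 0.2003, 0.2356]
tool_rot: [0.561, 0.432, 0.56, -0.431]
contact_force: [-0.0, -0.0, -0.3]
gripper_width: 0.003
```

play_rows --motion '[[1,[-0.04,0,0.02],0],[1,[-0.08,0,0.02],0],[1,[-0.12,0,0.02],0],[1,[-0.15,0,0.02],0],[1,[-0.15,0,0.02],0]]'

```text
time: 17.95
tool_pos: [0.3814, 0.2008, 0.254]
tool_rot: [0.561, 0.431, 0.561, -0.43]
contact_force: [0.5, 0.2, -0.2]
gripper_width: 0.001
```

play_rows --motion '[[1,[0,0,0],0],[1,[0,0,0],0],[1,[0,0,0],0],[1,[0,0,0],0],[1,[0,0,0],0]]'

```text
time: 18.45
tool_pos: [0.384, 0.2004, 0.2534]
tool_rot: [0.56, 0.431, 0.561, -0.431]
contact_force: [-0.6, 0.1, -0.1]
gripper_width: 0.002
```

Run:
```python
from h import *
p,d=cams.grab_frame("side"); cv2.imwrite("pics/s6.png",p[:,:,::-1])
p,d=cams.grab_frame("top"); cv2.imwrite("pics/t6.png",p[:,:,::-1])
C=cloud("top",d)
t=rect(C,.45,.65,.13,.28,.07,.085)
A=np.c_[t[:,:2]-t[:,:2].mean(0),np.ones(len(t))];print(np.linalg.lstsq(A,t[:,2],rcond=None)[0])
rect(C,.56,.63,-.24,-.14,.11,.14)
for t in("base_center","module_center"):print(t,[(np.round(r["at"],3),r["score"]) for r in nets.landmark_of("top",t)])
s=state();print(s["tool_pos"],s["contact_force"],s["joint_vel"].round(3))
```

```text
647 c [553.9 202.9] size [111.8  44.5] yaw 14.9 mean [553.7 202.5  76.3]
[-0.00034292  0.00665282  0.07628512]
86 c [ 581.3 -190.9] size [41.2 12.3] yaw 6.9 mean [ 580.8 -190.1  124.8]
base_center [(array([ 0.575, -0.194,  0.065]), 0.68), (array([0.554, 0.197, 0.02 ]), 0.57)]
module_center [(array([0.557, 0.199, 0.059]), 0.97), (array([ 0.251, -0.313,  0.014]), 0.68), (array([ 0.769, -0.159,  0.018]), 0.66)]
[0.38368216 0.20049527 0.25349474] [ 0.77297726 -0.04873504  0.0991691 ] [ 0.001 -0.003  0.     0.002 -0.001 -0.   ]
```

View pics/t6.png

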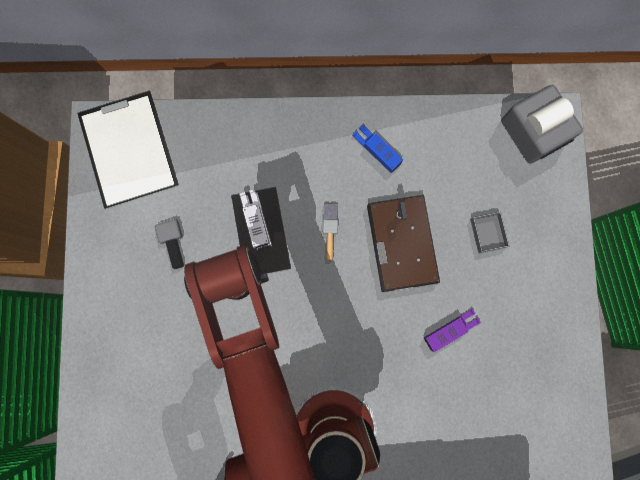

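View pics/s6.png

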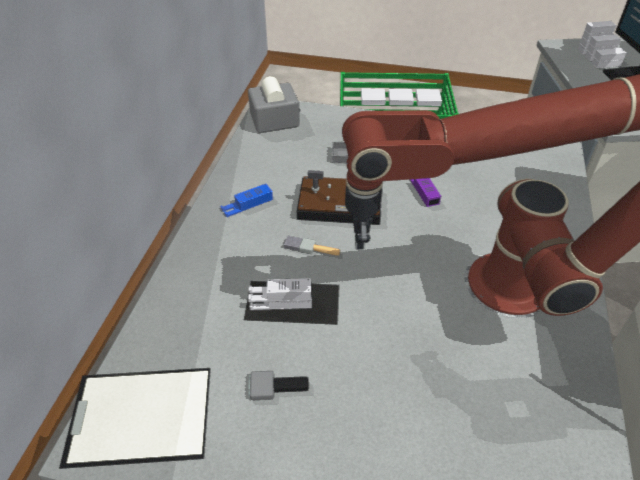

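```bash
python3 -c "
from plant import workorder
print(workorder.job_done())"
```

```text
the job is handed in; nothing more can be done
None
```

The tested module is stacked on the finished one and pressed flat, and I handed the job in at about 18.5 s. No verdict was reported.

- **Nut:** I turned it about 3.0 rad clockwise in one grip. The torque at mid-turn was about 0.19 N m and it showed no sign of tightening. The bar's top rose about 6.5 mm just after the turn, which agrees with 3.0 rad; a later look read 8 mm. The final angle should be about 3.0 to 3.2 rad, but I could not read it directly.
- **Module:** I drew it out 62 mm along the fixture, lifted it and laid it on the finished module. I then pressed at the middle of its case with about 6.4 to 7.2 N for over half a second.
- **Last checks:**
    - The upper case is centred at (0.554, 0.203), yaw 14.9°. The finished module was at (0.554, 0.200), yaw 14.8°, before I stacked on it.
    - The upper case's top is at 76 mm against 75 nominal, with a tilt of about 0.007 rad.
    - The side view's depth gave a tilt of about 0.03 rad. I put that down to points from the case's sides and went by the top view.
    - The arm is clear and still, and in the pictures the brush, scanner and tray have not moved.

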